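# Start the chair tension screw in its spring tower

### The job

Take the black-knobbed tension screw out of the desk tidy and lower it (do not drop it) down the narrow spring tower of the upturned office-chair mechanism; the caged nut at the bottom sits a little off-centre, so feel for its hole with a light touch. Start the screw in the nut by hand without forcing or cross-threading it, and run it in until about 5 mm of air is left between the collar under the knob and the top of the spring, so that the spring stays slack, then let go. Leave the tape roll, the stapler and the cleaner bottle alone.

Things in the scene. Friction and masses are not known exactly. Their poses are not given: they have to be found in the camera images.
- screw_grip (a point): Centre of the tension screw's black round fluted knob (46 mm diameter, 36 mm high), where to grip it, at any angle round it. z runs up the screw. The knob centre is 123 mm above the screw's tip and 26 mm above the underside of the collar.
- screw_tip (a point): Tip of the tension screw. Upwards from it: plain blunt point, 15.6 mm diameter, 7 mm long; right-hand thread (clockwise from above drives it in) up to 19 mm, 22 mm across, two starts, 5 mm pitch, so 10 mm of travel a turn; plain 21 mm shank from 22 to 97 mm; collar of 44 mm diameter from 97 to 105 mm; knob from 105 to 141 mm.
- tension_screw: The whole tension screw, 141 mm long, about 160 g, loose, upright in the desk tidy. Origin at its tip, z up along it. How its thread starts are turned is not marked. More than 30 N between it and the mechanism would harm the threads; a push of about 5 N is enough to feel and to start it.
- well_mouth (a point): Centre of the mouth of the well in the spring tower, 97 mm above the table: an upright greased steel sleeve, bore 32 mm, slightly belled. Some 71 mm below it is the top of the caged nut, whose hole (17 mm inside the threads) sits about 3.5 mm off the tower's axis, to an unseen side each time: slide the point about on the nut under a light push until it drops in (within about 1 mm).
- spring_top (a point): Top of the slack coil spring round the sleeve (46 mm outside diameter), on the tower's axis, 102 mm above the table. The collar's underside must end 5 mm above this (2 to 7 mm will do); the screw's tip is then 92 mm below this point.
- chair_mech: Grey steel tilt mechanism of an office chair, seat side down, fixed. Origin on the table under the tower's axis, z up; x to its gas-lift socket (tube 100 mm away, 75 mm high). Plate 250 x 170 mm, box on it 43 mm high. It carries the brass nut, stiff in its cage. Tip heights above the table: 22 to 26 mm, point on top of the nut; 13 to 19 mm, point in the hole and thread resting on thread.
- desk_tidy: Pale wooden desk tidy, 150 x 70 x 105 mm high, does not move. Origin at the centre of its underside, x along its length. The screw stands loosely in the 26 mm hole at x = -40 mm, tip 8 mm above the table, its collar resting on the tidy's top. Two pencils stick up 20 to 35 mm at x = 35 and 55 mm.
- tape_roll: Roll of amber packing tape lying flat, 100 mm diameter, 48 mm high, loose. Origin under its centre. Leave it alone.
- stapler: Red and black stapler, 140 x 36 x 52 mm high, loose. Origin under its centre, x along it. Leave it alone.
- cleaner: Yellow bottle of cleaner, 68 mm diameter, 190 mm high, loose. Origin under its centre. Leave it alone.
Not all that is in view belongs to the job. Leave any pink or turquoise look-alike of the tension_screw alone.

How it is judged:
By the outcome, as a careful person would: the job done as asked, in the order asked, and still so for the second after the job is handed in, with the robot touching nothing.
It also fails if it takes over 72 s, if anything falls off the work surface, if the arm or the gripper's body presses on something with over 40 N, if the wrist force passes 120 N, or if a joint passes its speed limit or range.

### The arm

A 6-joint arm with a two-finger parallel gripper is mounted at the origin on the work surface. World frame = base frame: x ahead of the robot, y to its left, z up, the work surface at z = 0. Lengths are in mm, angles in rad, forces in N, time in s.
With the tool pointing down it reaches from about 275 to 750 mm from the base axis. Payload 10.2 kg.
Tool frame: the origin (TCP) lies between the finger pads; the fingertips stand 17 mm ahead of it and the grasp point (between the pads) lies 2 mm behind it (tips_ahead is the distance from the TCP to the fingertips, in mm); z points along the fingers, y is the line along which they close (so a half turn about z gives the same grasp; the last joint's range is limited). The gripper opens to 85 mm and grips with 20 to 120 N. Pads are 22 mm wide; open, the fingers measure 114 mm over their backs; the gripper's body (76 mm by 85 mm) begins 54 mm behind the grasp point. The pads swing forward as they close: fully open they stand 13 mm farther back than shut.
Start: joints at [-1.515, 0.313, 1.498, -0, 1.331, -0.223], TCP at [144.468, -504.738, 248.294] pointing down, gripper open.
Joint ranges: [-2.94, 2.94], [-0.97, 2.17], [0.19, 2.56], [-1.23, 4.37], [0.02, 3.11], [-2.88, 2.88]. Speed limits (rad/s): [2.39, 2.39, 3.01, 3.14, 3.14, 3.14].

### API

Orientations are given as a unit quaternion [w, x, y, z].
In Python, from rig import sense, capture, finish_job, boxes_of, tips_ahead gives the robot as it stands.
- The arm moves only by the tool drive_tool, never from a script. Its argument "commands" is text: rows parted by semicolons, each of 7 numbers parted by spaces: the shift along the world's x, y, z in units of 0.1 m (1.0 is 0.1 m), then the turn, a rotation vector about the world's x, y, z in units of pi/4 rad (1.0 is pi/4 rad), then the opening in per cent of the stroke, from 0 (shut) to 100 (fully open). A call has 1 to 20 rows; each row shifts and turns the commanded pose from where the row before left it; what a row does not reach is not made up. A row lasts 1/12 s, in which the tool goes at most 41.7 mm and 7.16 degrees, less where a joint would pass 70% of its speed; a pose out of reach is approached as far as the arm can. A call with a number of a shift or a turn outside -1 to 1 is refused whole. A call with a gripper value outside its range is refused whole. The fingers move at their own pace and stop on an object; "force" is the grip in N (left out, the last holds). Time passes only in rows, so rows that do not move let the fingers close. It gives the time, the measured TCP pose, the force, the opening and the grip force at its end, in the units of the state.
- sense(): the state, without advancing time (a new reading comes with each control period).
- capture(name): name is "scene" or "side" or "wrist"; returns a dict with "pixels" (480x640x3 uint8, blue, green, red), "fov_y" (degrees; the focal length in pixels is half the picture's height over the tangent of half this angle, whatever the lens; pixels are square), "cx", "cy" (the principal point, pixels), "k1" (the pictures are not rectified: a ray, as slopes to the right and down, at radius r is drawn at 1 + k1 r^2 times it, then the intrinsics apply), "position" and "attitude" of the camera in the world; the wrist camera has in their place "tool_from_camera" (4x4, takes a point from camera to tool coordinates, whose origin is the TCP and whose axes are the flange's). Camera axes: x right, y down, z forward; pixel columns grow to the right and rows downward; lengths in mm; the calibration is good to about 2 mm. A picture is of the moment at which its call begins: read the wrist's pose just before it. There is no depth.
- finish_job(): hands the job in; it is judged then, once.
Trained networks look in a picture, given as the dict that the camera call returned (one of the last four; its "shot" number tells which), for a name from the list of things; names that differ only in an ending like _2 or _b are one class to them, and where a whole thing is asked for, a point or a joint stands for the part that bears it (a point fixed in the world has none). Each returns a list of dicts, best first, with "confidence" (0 to 1); they miss things now and then, are a little off and sometimes report something else, mostly with a low value. They report only what shows in the picture. A call takes as long as a camera call. They do not tell look-alikes from the thing itself.
- boxes_of(picture, name): "position" ([column, row] in pixels, amid what is visible of it).
The state is a dict: "time_s": time; "joints": joint angles; "dq": joint speeds; "tau": joint torques, N m; "eef_pos": TCP position; "ee_rot": TCP orientation; "force": force on the tool from outside, world axes, zero at the start; "wrist_torque": the same for the moment, N m; "grip_width": opening from 0.0 (shut) to 1.0 (fully open); "grip_force": force on a finger pad.
Only numpy, scipy, OpenCV 4.12 (cv2) and the standard library are available. Lean on these libraries where they do the work, as an engineer would, in place of code of your own. Each camera call takes 0.05 s, during which the arm holds its last target. There are 200 camera calls.

## Working session

There is one attempt and no reset: what is moved stays moved. The work goes in short steps, Python scripts to look and compute and a tool call to move; the robot and the scene stay as the last step left them, time stands still between calls to the robot, and variables do not carry over. Pictures are saved under pics/ and viewed, at most 10 in all, crops included, and the job is handed in when it is done.

Besides the shell and the picture viewer there is one more tool, called after ">>>" by a JSON object that holds its "op" and its "data". drive_tool: Moves the arm, as the interface text tells. Shifts and turns lie within -1 to 1; 1 stands for 0.1 m of shift or pi/4 rad of turn. Its arguments: {"type":"object","properties":{"commands":{"type":"string"},"force":{"type":"number"}},"required":["commands"]}

```bash
mkdir -p pics; cat > h.py <<'E'
import numpy as np, cv2
from scipy.spatial.transform import Rotation as R
from rig import *
def ray(p,uv,s=None):
    f=240/np.tan(np.radians(p["fov_y"])/2)
    d=np.array([(uv[0]-p["cx"])/f,(uv[1]-p["cy"])/f]); u=d.copy()
    for _ in range(20): u=d/(1+p["k1"]*(u@u))
    v=np.array([u[0],u[1],1.])
    if "tool_from_camera" in p:
        T=np.array(p["tool_from_camera"]); q=s["ee_rot"]; Rt=R.from_quat([q[1],q[2],q[3],q[0]]).as_matrix()
        return Rt@T[:3,3]+np.array(s["eef_pos"]), Rt@T[:3,:3]@v
    a=np.array(p["attitude"])
    M=a if a.shape==(3,3) else R.from_quat([a[1],a[2],a[3],a[0]]).as_matrix()
    return np.array(p["position"]),M@v
def atz(p,uv,z,s=None):
    o,d=ray(p,uv,s); return o+d*(z-o[2])/d[2]
def project(p,X,s=None):
    f=240/np.tan(np.radians(p["fov_y"])/2)
    o,_=ray(p,(0,0),s)
    if "tool_from_camera" in p:
        T=np.array(p["tool_from_camera"]); q=s["ee_rot"]; M=R.from_quat([q[1],q[2],q[3],q[0]]).as_matrix()@T[:3,:3]
    else:
        a=np.array(p["attitude"]); M=a if a.shape==(3,3) else R.from_quat([a[1],a[2],a[3],a[0]]).as_matrix()
    c=M.T@(np.array(X)-o); u=c[:2]/c[2]; u=u*(1+p["k1"]*(u@u)); return np.array([p["cx"],p["cy"]])+f*u
E
python3 - <<'E'
from h import *
s=sense(); print(s)
for n in ["scene","side","wrist"]:
    p=capture(n); cv2.imwrite(f"pics/{n}0.png",p["pixels"]); print(n,{k:v for k,v in p.items() if k!="pixels"})
    for t in ["screw_grip","tension_screw","well_mouth","spring_top","chair_mech","desk_tidy","tape_roll","stapler","cleaner"]:
        print(t,[(np.round(b["position"]),round(b["confidence"],2)) for b in boxes_of(p,t)])
E
```

```text
{'time_s': 0.0, 'joints': array([-1.51540952e+00,  3.13442682e-01,  1.49845405e+00, -6.66356876e-06,
        1.33102089e+00, -2.23388434e-01]), 'dq': array([ 2.17700167e-04,  7.58726753e-04, -1.17299887e-05, -1.36848156e-03,
        5.07557610e-04,  5.88318373e-05]), 'tau': array([ 6.48835648e-04, -4.12269115e+01, -2.59739631e+01, -1.53722344e-04,
        4.18416443e-03,  2.11923339e-05]), 'eef_pos': array([ 144.44723979, -504.48044183,  247.73242897]), 'ee_rot': array([-6.60419301e-04,  9.90300936e-01,  1.38937457e-01,  5.23592165e-05]), 'force': array([-0.36575687,  0.30289219, -0.674782  ]), 'wrist_torque': array([ 0.00858662, -0.0138669 , -0.01123273]), 'grip_force': 0.0, 'grip_width': 1.002027976567928}
scene {'fov_y': 45.42597565652128, 'cx': 309.6331611281099, 'cy': 233.7728792779823, 'k1': 0.056130783160193216, 'position': array([ 1050.16393952, -1111.9651341 ,  1088.50912063]), 'attitude': array([-0.42585814,  0.87521275,  0.20489268, -0.10327868]), 'shot': 1}
screw_grip [(array([242., 280.]), 0.91), (array([282., 257.]), 0.85), (array([283., 282.]), 0.69)]
tension_screw [(a
[... 1065 characters left out ...]
 [(array([431., 179.]), 0.6)]
cleaner [(array([224., 385.]), 0.79)]
wrist {'fov_y': 59.88289922344368, 'cx': 319.1400672717803, 'cy': 245.8917898283531, 'k1': 0.02005576160720762, 'tool_from_camera': array([[-8.99981600e-04, -9.60941120e-01, -2.76751430e-01,
         6.98460366e+01],
       [ 9.99999434e-01, -7.07973684e-04, -7.93708876e-04,
        -2.62393160e-01],
       [ 5.66774767e-04, -2.76751987e-01,  9.60941214e-01,
        -1.24889327e+02],
       [ 0.00000000e+00,  0.00000000e+00,  0.00000000e+00,
         1.00000000e+00]]), 'shot': 3}
screw_grip []
tension_screw []
well_mouth []
spring_top []
chair_mech []
desk_tidy []
tape_roll []
stapler [(array([375.,  13.]), 0.91)]
cleaner []
```

View pics/scene0.png

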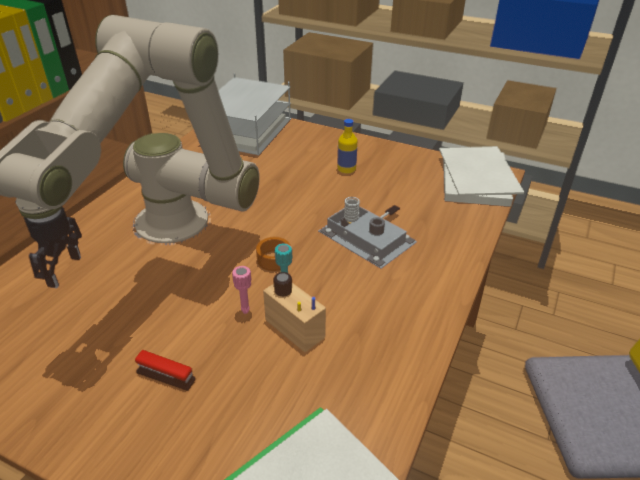

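View pics/side0.png

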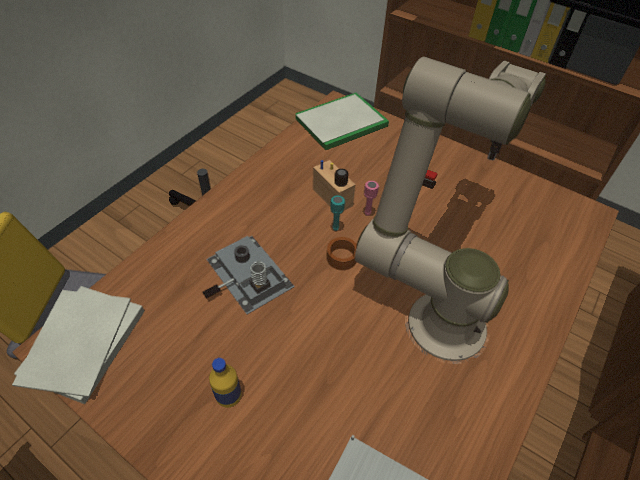

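```bash
python3 - <<'E'
from h import *
a=capture("scene");b=capture("side")
def tri(u,v):
    o1,d1=ray(a,u);o2,d2=ray(b,v)
    t=np.linalg.lstsq(np.c_[d1,-d2],o2-o1,rcond=None)[0]
    return np.round((o1+d1*t[0]+o2+d2*t[1])/2,1),round(np.linalg.norm(o1+d1*t[0]-o2-d2*t[1]),1)
for i in [(242,280),(282,257),(283,282)]:
    for j in [(337,209),(371,194),(339,178)]: print(i,j,tri(i,j))
print("well",tri((365,232),(248,276)),"spring",tri((367,231),(248,274)))
for n,u,v,z in [("tidy",(297,319),(329,186),60),("tape",(270,246),(339,258),24),("stap",(162,370),(431,179),25),("clean",(348,149),(224,385),95)]: print(n,tri(u,v))
E
```

```text
(242, 280) (337, 209) (array([ 437.8, -172.9,   68. ]), np.float64(110.2))
(242, 280) (371, 194) (array([ 413. , -233.7,  104.4]), np.float64(1.7))
(242, 280) (339, 178) (array([ 480.1, -236.1,  136.9]), np.float64(104.5))
(282, 257) (337, 209) (array([ 463.2, -110.4,  105.3]), np.float64(2.9))
(282, 257) (371, 194) (array([ 438.6, -171.3,  143.8]), np.float64(101.3))
(282, 257) (339, 178) (array([ 502.3, -175.5,  169.6]), np.float64(4.4))
(283, 282) (337, 209) (array([ 486.1, -149.8,   57.6]), np.float64(3.3))
(283, 282) (371, 194) (array([ 459.7, -211.8,   99.5]), np.float64(105.2))
(283, 282) (339, 178) (array([ 525.2, -214.8,  127.7]), np.float64(4.8))
well (array([575.1, 209.3,   4.5]), np.float64(2.9)) spring (array([579.4, 207.4,  10.5]), np.float64(2.3))
tidy (array([ 575.9, -238.5,   43.6]), np.float64(7.5))
tape (array([370.1,  -3.1,  31.1]), np.float64(17.9))
stap (array([ 329.8, -503.4,   13.4]), np.float64(42.8))
clean (array([370.8, 534.6,  77.1]), np.float64(2.4))
```

The candidates for the screw in the scene picture are pink at (242,280), turquoise at (283,257), and black in the wooden tidy at (283,282). I choose the black one. The tower's spring top is at about (352,201) in the scene view and (259,266) in the side view. The pencils are at (300,306) and (313,302).

```bash
python3 - <<'E'
from h import *
a=capture("scene");b=capture("side")
def tri(u,v):
    o1,d1=ray(a,u);o2,d2=ray(b,v)
    t=np.linalg.lstsq(np.c_[d1,-d2],o2-o1,rcond=None)[0]
    return np.round((o1+d1*t[0]+o2+d2*t[1])/2,1),round(np.linalg.norm(o1+d1*t[0]-o2-d2*t[1]),1)
print("knob",tri((283,282),(341,178)),atz(a,(283,284),131),atz(b,(341,178),131))
print("pen",tri((313,302),(322,164)),tri((300,306),(331,167)))
print("spring",tri((352,201),(259,266)),atz(a,(352,201),102),atz(b,(259,266),102))
print("gas",tri((377,222),(242,249)))
A=cv2.resize(a["pixels"][220:330,210:360],None,fx=3,fy=3,interpolation=2)
B=cv2.resize(a["pixels"][170:280,310:430],None,fx=3,fy=3,interpolation=2)
cv2.imwrite("pics/c1.png",np.hstack([A,B[:A.shape[0]]]))
E
```

```text
knob (array([ 522.5, -216.8,  128. ]), np.float64(1.8)) [ 528.31636576 -225.36588723  131.        ] [ 520.09894246 -214.46309679  131.        ]
pen (array([ 616.8, -241.6,  122.7]), np.float64(1.9)) (array([ 589.9, -257.6,  111.9]), np.float64(2.3))
spring (array([523.1, 212.3, 102. ]), np.float64(2.9)) [524.15765266 213.42758997 102.        ] [521.72360836 211.72583129 102.        ]
gas (array([618.8, 179.4,  76.9]), np.float64(1.2))
```

View pics/c1.png

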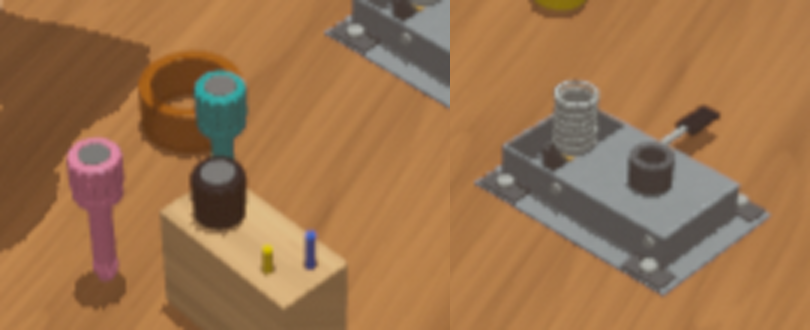

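The crop shows the black-knobbed screw standing in the wooden tidy beside the yellow and blue pencils. The pink and turquoise ones stand free on the table. I'm moving above it.

>>> {"op": "drive_tool", "data": {"commands": ".27 .206 .01 0 0 -.045 100;.27 .206 .01 0 0 -.045 100;.27 .206 .01 0 0 -.045 100;.27 .206 .01 0 0 -.045 100;.27 .206 .01 0 0 -.045 100;.27 .206 .01 0 0 -.045 100;.27 .206 .01 0 0 -.045 100;.27 .206 .01 0 0 -.045 100;.27 .206 .01 0 0 -.045 100;.27 .206 .01 0 0 -.045 100;.27 .206 .01 0 0 -.045 100;.27 .206 .01 0 0 -.045 100;.27 .206 .01 0 0 -.045 100;.27 .206 .01 0 0 -.045 100;0 0 0 0 0 0 100;0 0 0 0 0 0 100", "force": 40}}

```text
time_s: 3.03
eef_pos: [523.2, -215.3, 261.9]
ee_rot: [-0.0, 0.994, -0.106, -0.0]
force: [-0.4, -0.2, -0.1]
grip_width: 1.001
grip_force: 0.0
```

```bash
python3 - <<'E'
from h import *
s=sense();p=capture("wrist");cv2.imwrite("pics/w1.png",p["pixels"])
print(s["joints"],s["eef_pos"],s["ee_rot"],s["force"])
for n in ["screw_grip","tension_screw","desk_tidy"]: 
  for b in boxes_of(p,n): print(n,b,atz(p,b["position"],131,s))
E
```

```text
[-5.97482386e-01  3.94622784e-01  1.34755704e+00 -1.19850816e-04
  1.39982259e+00  1.18655936e+00] [ 523.15700761 -215.34422793  261.94632016] [-4.45002165e-05  9.94322245e-01 -1.06410652e-01 -2.08525353e-04] [-0.36125987 -0.22638549 -0.06632131]
screw_grip {'position': [375.1, 365.2], 'confidence': 0.97} [ 426.66118544 -233.91789628  131.        ]
screw_grip {'position': [326.1, 235.7], 'confidence': 0.91} [ 524.89803306 -219.9971057   131.        ]
screw_grip {'position': [211.6, 319.0], 'confidence': 0.72} [ 484.64209722 -132.78481806  131.        ]
tension_screw {'position': [379.9, 362.6], 'confidence': 0.95} [ 427.9698102  -237.53197892  131.        ]
tension_screw {'position': [325.6, 240.5], 'confidence': 0.88} [ 521.87639483 -219.02930032  131.        ]
tension_screw {'position': [214.2, 317.8], 'confidence': 0.77} [ 485.11820394 -134.73299565  131.        ]
desk_tidy {'position': [336.8, 132.5], 'confidence': 0.64} [ 585.26930745 -239.2978723   131.        ]
desk_tidy {'position': [327.4, 238.4], 'confidence': 0.59} [ 522.98738889 -220.43574604  131.        ]
```

View pics/w1.png

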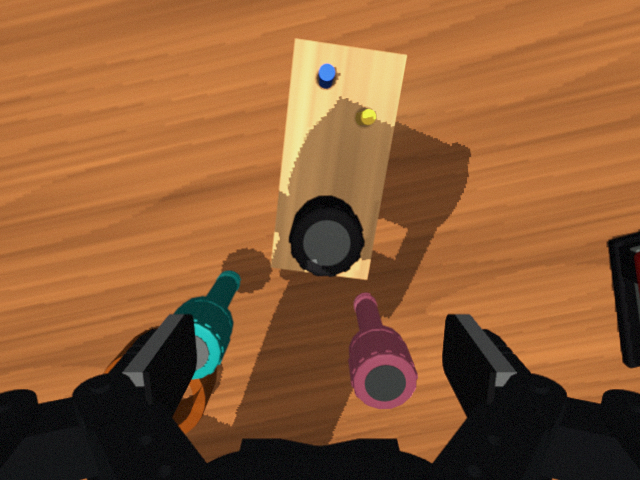

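The wrist view shows the black knob with its grey top disc at (327,243). The pink one is at (383,370) and the turquoise one at (205,345), both clear of the fingers' path.

```bash
python3 - <<'E'
from h import *
s=sense();p=capture("wrist")
g=p["pixels"].astype(int); v=g.max(2)
m=((v>60)&(v<130)&((v-g.min(2))<25)).astype(np.uint8); m[:, :270]=0;m[:,380:]=0;m[:190]=0;m[290:]=0
n,l,st,c=cv2.connectedComponentsWithStats(m); i=1+st[1:,4].argmax(); print(st[i],c[i],atz(p,c[i],149,s))
m=(v<60).astype(np.uint8); m[:, :270]=0;m[:,380:]=0;m[:180]=0;m[290:]=0
n,l,st,c=cv2.connectedComponentsWithStats(m); i=1+st[1:,4].argmax(); print(st[i],c[i])
E
```

```text
[ 300  219   46   45 1619] [322.49474985 240.66337245] [ 525.56930167 -219.82554484  149.        ]
[ 285  194   75   81 2980] [322.07181208 230.97181208]
```

>>> {"op": "drive_tool", "data": {"commands": ".01 -.055 -.2 0 0 0 100;0 0 -.2 0 0 0 100;0 0 -.2 0 0 0 100;0 0 -.2 0 0 0 100;0 0 -.15 0 0 0 100;0 0 -.15 0 0 0 100;0 0 -.1 0 0 0 100;0 0 -.1 0 0 0 100;0 0 0 0 0 0 100;0 0 0 0 0 0 100"}}

```text
time_s: 4.12
eef_pos: [523.4, -222.1, 132.5]
ee_rot: [0.0, 0.994, -0.108, 0.0]
force: [-0.2, -0.9, 0.2]
grip_width: 0.999
grip_force: 0.0
```

```bash
python3 - <<'E'
from h import *
s=sense();p=capture("wrist");cv2.imwrite("pics/w2.png",p["pixels"])
print(s["eef_pos"],s["force"])
E
```

```text
[ 523.42215229 -222.12580412  132.50775269] [-0.2003279  -0.88860472  0.22292555]
```

View pics/w2.png

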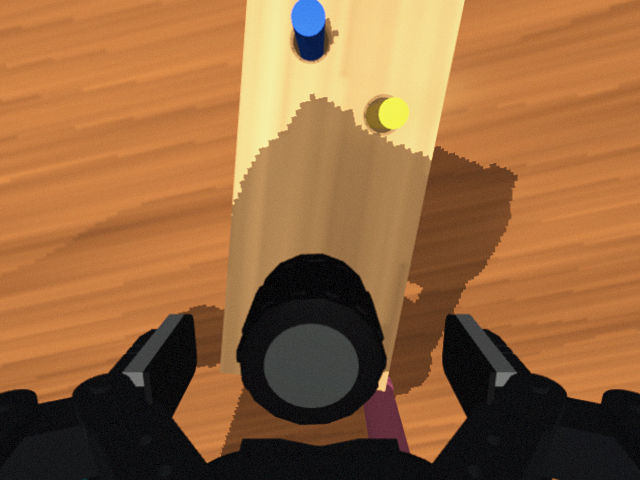

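```bash
python3 - <<'E'
from h import *
s=sense();p=capture("wrist")
print(atz(p,(311,366),149,s),s["eef_pos"])
E
```

```text
[ 525.5449529  -219.96524457  149.        ] [ 523.66904018 -222.18022468  132.9928532 ]
```

The knob sits about 2 mm ahead and 2 mm to the left of the tool. I correct for that, close, and lift a little.

>>> {"op": "drive_tool", "data": {"commands": ".02 .02 0 0 0 0 100;0 0 0 0 0 0 50;0 0 0 0 0 0 20;0 0 0 0 0 0 20;0 0 0 0 0 0 20;0 0 0 0 0 0 20;0 0 0 0 0 0 20;0 0 0 0 0 0 20;0 0 0 0 0 0 20;0 0 0 0 0 0 20", "force": 60}}

```text
time_s: 5.05
eef_pos: [525.7, -220.0, 132.8]
ee_rot: [0.0, 0.994, -0.108, 0.0]
force: [-0.6, 0.2, 5.9]
grip_width: 0.523
grip_force: 61.3
```

>>> {"op": "drive_tool", "data": {"commands": "0 0 .05 0 0 0 20;0 0 .1 0 0 0 20;0 0 .15 0 0 0 20;0 0 .2 0 0 0 20;0 0 .2 0 0 0 20;0 0 .2 0 0 0 20;0 0 .2 0 0 0 20;0 0 .2 0 0 0 20;0 0 .15 0 0 0 20;0 0 .1 0 0 0 20;0 0 0 0 0 0 20;0 0 0 0 0 0 20"}}

```text
time_s: 6.05
eef_pos: [525.3, -219.8, 287.0]
ee_rot: [-0.0, 0.994, -0.108, -0.0]
force: [0.4, -0.3, -2.0]
grip_width: 0.521
grip_force: 61.3
```

>>> {"op": "drive_tool", "data": {"commands": "0 .1 0 0 0 .14 20;0 .2 0 0 0 .14 20;0 .25 0 0 0 .14 20;0 .3 0 0 0 .14 20;0 .3 0 0 0 .14 20;0 .3 0 0 0 .14 20;0 .3 0 0 0 .14 20;0 .3 0 0 0 .14 20;0 .3 0 0 0 .14 20;0 .3 0 0 0 .14 20;0 .3 0 0 0 .14 20;0 .3 0 0 0 .14 20;0 .3 0 0 0 .14 20;-.01 .3 0 0 0 .14 20;-.01 .25 0 0 0 .14 20;0 .2 0 0 0 .14 20;0 .1 0 0 0 0 20;0 .02 0 0 0 0 20;0 0 0 0 0 0 20;0 0 0 0 0 0 20"}}

```text
time_s: 7.72
eef_pos: [523.6, 221.2, 286.9]
ee_rot: [-0.0, 0.718, 0.696, -0.0]
force: [-0.2, -0.9, -1.4]
grip_width: 0.52
grip_force: 61.4
```

```bash
python3 - <<'E'
from h import *
s=sense();p=capture("wrist");cv2.imwrite("pics/w3.png",p["pixels"])
print(s["joints"],s["eef_pos"],s["ee_rot"],s["force"],s["wrist_torque"],s["time_s"])
x=s["eef_pos"]; print("tip expected",project(p,x-np.array([0,0,121]),s))
for n in ["spring_top","well_mouth","screw_tip"]: 
  for b in boxes_of(p,n): print(n,b)
print("mouth pred",project(p,(523,212,97),s))
E
```

```text
[ 1.93766672e-01  3.87272822e-01  1.29379769e+00 -4.11698166e-04
  1.46137977e+00  2.24323056e-01] [523.55916106 221.15589766 286.88793656] [-6.21364941e-05  7.17811356e-01  6.96237482e-01 -4.71048213e-04] [-0.19887903 -0.87827089 -1.37922091] [ 0.03686562 -0.02494174  0.0180185 ] 7.7167
tip expected [320.20874507 245.30986977]
spring_top {'position': [398.3, 202.7], 'confidence': 0.62}
screw_tip {'position': [318.2, 342.9], 'confidence': 0.87}
mouth pred [319.70513869 232.25355628]
```

View pics/w3.png

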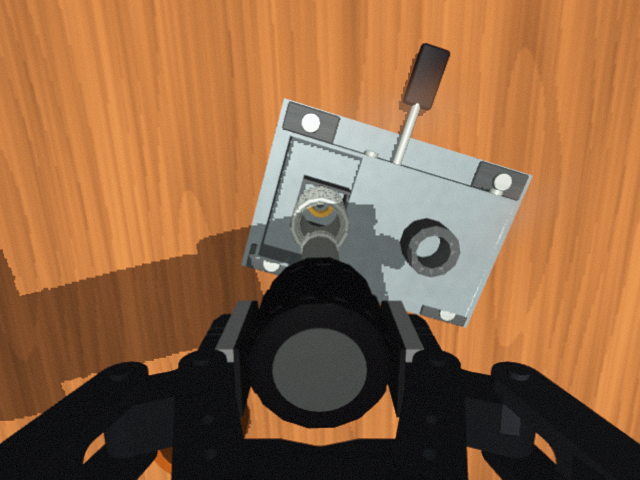

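The screw hangs straight, with its tip at about (321,245). The spring ring is around (320,225), and the brass nut shows through it at about (320,211). I zoom in.

```bash
python3 - <<'E'
from h import *
p=capture("wrist");s=sense()
c=p["pixels"][170:270,270:370]; c=cv2.convertScaleAbs(c,alpha=1.4)
cv2.imwrite("pics/w4.png",cv2.resize(c,(600,600),interpolation=cv2.INTER_CUBIC))
for z in (97,102,26): print(z,atz(p,(320,225),z,s)[:2])
E
```

```text
97 [523.64092981 218.09099739]
102 [523.66524051 219.26105309]
26 [523.29571781 201.47620636]
```

View pics/w4.png

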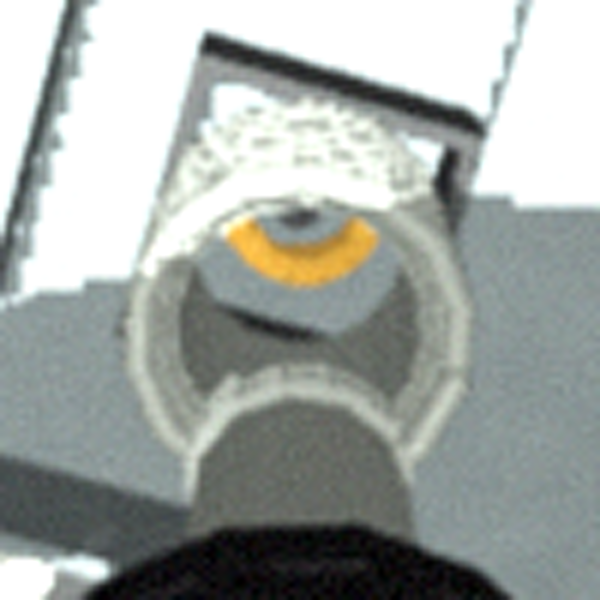

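The ring centre is near (320,226), about 2.5 mm in −y from the tip. The brass arc at (320.7,~203) suggests the nut hole is offset towards +y. I lower the tip to just above the mouth and compare again.

>>> {"op": "drive_tool", "data": {"commands": "0 -.013 -.1 0 0 0 20;0 -.013 -.13 0 0 0 20;0 0 -.13 0 0 0 20;0 0 -.1 0 0 0 20;0 0 -.04 0 0 0 20;0 0 0 0 0 0 20;0 0 0 0 0 0 20"}}

```text
time_s: 8.55
eef_pos: [523.6, 219.6, 237.6]
ee_rot: [0.0, 0.717, 0.697, 0.0]
force: [-0.3, -0.2, -1.8]
grip_width: 0.521
grip_force: 61.4
```

```bash
python3 - <<'E'
from h import *
s=sense();p=capture("wrist");b=capture("side");a=capture("scene")
x=s["eef_pos"];print(x,s["force"]); print("tip",project(p,x-np.array([0,0,121]),s))
for y in (212,215,218,221): print(y,project(p,(523.6,y,102),s))
f=lambda i,r0,r1,c0,c1:cv2.resize(i["pixels"][r0:r1,c0:c1],(400,400),interpolation=2)
cv2.imwrite("pics/w5.png",np.hstack([f(p,150,290,250,390),f(b,230,290,230,290)]))
print("side: tip",project(b,x-np.array([0,0,121])))
E
```

```text
[523.62287443 219.55849375 237.55362238] [-0.28797661 -0.17678984 -1.83680966]
tip [319.97575282 245.43382984]
212 [320.21250451 250.42936814]
215 [320.08453911 246.01216129]
218 [319.9557933  241.56786758]
221 [319.82625813 237.09617565]
side: tip [256.38323133 264.41695916]
```

View pics/w5.png

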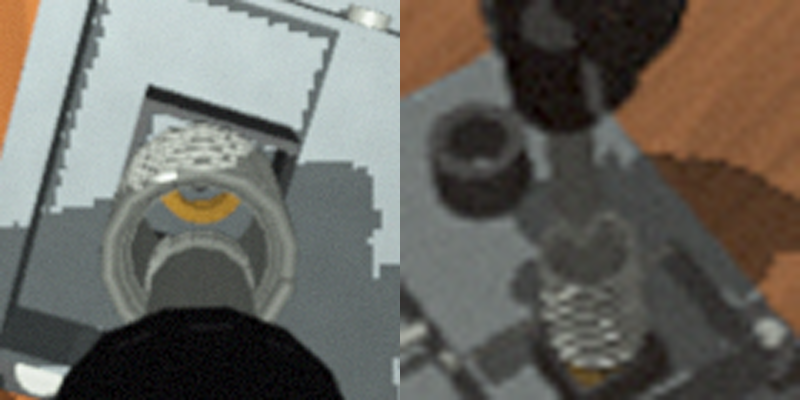

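```bash
python3 - <<'E'
from h import *
s=sense();p=capture("wrist")
for c in [(320.4,211.7),(320.4,215.7)]: print(atz(p,c,26,s))
print(atz(p,(320,242),102,s), atz(p,(320,242),97,s))
E
```

```text
[524.54718847 222.42610536  26.        ]
[524.45483731 219.07791235  26.        ]
[523.84008029 217.67050828 102.        ] [523.81765922 216.28490467  97.        ]
```

>>> {"op": "drive_tool", "data": {"commands": "0 -.015 0 0 0 0 20;0 0 -.1 0 0 0 20;0 0 -.1 0 0 0 20;0 0 -.1 0 0 0 20;0 0 0 0 0 0 20"}}

```text
time_s: 9.17
eef_pos: [522.4, 217.8, 204.3]
ee_rot: [-0.001, 0.717, 0.697, -0.002]
force: [-0.1, 0.7, -2.0]
grip_width: 0.52
grip_force: 61.5
```

>>> {"op": "drive_tool", "data": {"commands": "0.01 0 -.08 0 0 0 20;0 0 -.1 0 0 0 20;0 0 -.1 0 0 0 20;0 0 -.1 0 0 0 20;0 0 -.08 0 0 0 20;0 0 0 0 0 0 20;0 0 0 0 0 0 20"}}

```text
time_s: 9.75
eef_pos: [524.4, 218.0, 160.9]
ee_rot: [-0.0, 0.717, 0.697, -0.0]
force: [0.4, 0.8, -1.2]
grip_width: 0.526
grip_force: 61.5
```

>>> {"op": "drive_tool", "data": {"commands": "0 .015 -.03 0 0 0 20;0 .015 -.03 0 0 0 20;0 0 -.03 0 0 0 20;0 0 0 0 0 0 20;0 0 0 0 0 0 20"}}

```text
time_s: 10.17
eef_pos: [524.4, 221.1, 152.2]
ee_rot: [-0.0, 0.717, 0.697, -0.0]
force: [0.3, 0.3, -1.6]
grip_width: 0.518
grip_force: 61.5
```

>>> {"op": "drive_tool", "data": {"commands": "0 0 -.02 0 0 0 20;0 0 0 0 0 0 20;0 0 0 0 0 0 20"}}

```text
time_s: 10.42
eef_pos: [524.5, 221.0, 150.3]
ee_rot: [-0.0, 0.717, 0.697, -0.0]
force: [0.0, 0.7, -1.6]
grip_width: 0.521
grip_force: 61.5
```

>>> {"op": "drive_tool", "data": {"commands": "0 0 -.02 0 0 0 20;0 0 0 0 0 0 20;0 0 0 0 0 0 20"}}

```text
time_s: 10.67
eef_pos: [524.4, 221.0, 148.2]
ee_rot: [-0.0, 0.717, 0.697, -0.0]
force: [-0.7, 0.6, -2.4]
grip_width: 0.519
grip_force: 61.5
```

>>> {"op": "drive_tool", "data": {"commands": "0 0 -.01 0 0 0 20;0 0 0 0 0 0 20"}}

```text
time_s: 10.83
eef_pos: [524.4, 221.1, 147.1]
ee_rot: [-0.0, 0.717, 0.697, -0.0]
force: [0.2, -0.1, -2.5]
grip_width: 0.519
grip_force: 61.5
```

>>> {"op": "drive_tool", "data": {"commands": "0 0 -.01 0 0 0 20;0 0 0 0 0 0 20"}}

```text
time_s: 11.0
eef_pos: [524.4, 221.1, 146.1]
ee_rot: [-0.0, 0.717, 0.697, -0.0]
force: [-0.2, 0.1, -2.1]
grip_width: 0.525
grip_force: 61.5
```

>>> {"op": "drive_tool", "data": {"commands": "0 0 -.01 0 0 0 20;0 0 0 0 0 0 20"}}

```text
time_s: 11.17
eef_pos: [524.4, 221.1, 145.1]
ee_rot: [-0.0, 0.717, 0.697, -0.0]
force: [0.6, 0.4, -1.5]
grip_width: 0.523
grip_force: 61.5
```

>>> {"op": "drive_tool", "data": {"commands": "0 0 -.01 0 0 0 20;0 0 0 0 0 0 20"}}

```text
time_s: 11.33
eef_pos: [524.4, 221.1, 144.1]
ee_rot: [-0.0, 0.717, 0.697, -0.0]
force: [0.0, -0.2, -0.3]
grip_width: 0.524
grip_force: 61.5
```

>>> {"op": "drive_tool", "data": {"commands": "0 0 -.005 0 0 0 20;0 0 0 0 0 0 20"}}

```text
time_s: 11.5
eef_pos: [524.4, 221.1, 143.7]
ee_rot: [-0.0, 0.717, 0.697, -0.0]
force: [0.1, -0.1, -1.8]
grip_width: 0.525
grip_force: 61.5
```

>>> {"op": "drive_tool", "data": {"commands": "0 0 -.005 0 0 0 20;0 0 0 0 0 0 20"}}

```text
time_s: 11.67
eef_pos: [524.5, 221.1, 143.2]
ee_rot: [-0.0, 0.717, 0.697, -0.0]
force: [0.4, 0.5, -1.6]
grip_width: 0.521
grip_force: 61.5
```

>>> {"op": "drive_tool", "data": {"commands": "0 0 -.01 0 0 0 20;0 0 0 0 0 0 20"}}

```text
time_s: 11.83
eef_pos: [524.6, 221.1, 142.5]
ee_rot: [0.0, 0.717, 0.697, 0.0]
force: [-1.2, -0.4, -0.1]
grip_width: 0.523
grip_force: 61.7
```

>>> {"op": "drive_tool", "data": {"commands": "0 0 -.01 0 0 0 20;0 0 0 0 0 0 20"}}

```text
time_s: 12.0
eef_pos: [524.7, 221.2, 142.3]
ee_rot: [0.0, 0.717, 0.697, 0.001]
force: [-1.5, -0.3, 7.4]
grip_width: 0.526
grip_force: 62.7
```

Firm contact with the tip at about 17.5 mm, so the point is in the hole and thread rests on thread. I ease the push and turn backwards (counter-clockwise), feeling for the drop.

>>> {"op": "drive_tool", "data": {"commands": "0 0 .004 0 0 .15 20;0 0 0 0 0 .15 20;0 0 0 0 0 0 20"}}

```text
time_s: 12.25
eef_pos: [524.9, 221.1, 142.6]
ee_rot: [0.001, 0.627, 0.779, 0.001]
force: [-0.4, -0.5, 5.4]
grip_width: 0.523
grip_force: 62.1
```

>>> {"op": "drive_tool", "data": {"commands": "0 0 0 0 0 .15 20;0 0 0 0 0 .15 20;0 0 0 0 0 0 20"}}

```text
time_s: 12.5
eef_pos: [525.0, 221.1, 142.8]
ee_rot: [0.001, 0.532, 0.847, 0.001]
force: [-0.0, -0.7, 6.6]
grip_width: 0.523
grip_force: 62.0
```

>>> {"op": "drive_tool", "data": {"commands": "0 0 .003 0 0 .15 20;0 0 .002 0 0 .15 20;0 0 0 0 0 0 20"}}

```text
time_s: 12.75
eef_pos: [524.9, 221.1, 142.9]
ee_rot: [0.001, 0.429, 0.903, 0.0]
force: [0.2, -0.4, 5.1]
grip_width: 0.521
grip_force: 61.9
```

>>> {"op": "drive_tool", "data": {"commands": "0 0 .002 0 0 .15 20;0 0 .002 0 0 .15 20;0 0 0 0 0 0 20"}}

```text
time_s: 13.0
eef_pos: [524.7, 221.1, 142.9]
ee_rot: [0.0, 0.322, 0.947, 0.0]
force: [0.0, 0.4, 2.5]
grip_width: 0.522
grip_force: 61.8
```

>>> {"op": "drive_tool", "data": {"commands": "0 0 0 0 0 .15 20;0 0 0 0 0 .15 20;0 0 0 0 0 0 20"}}

```text
time_s: 13.25
eef_pos: [524.7, 221.1, 142.9]
ee_rot: [0.0, 0.209, 0.978, 0.0]
force: [0.8, -0.3, 5.1]
grip_width: 0.526
grip_force: 61.9
```

>>> {"op": "drive_tool", "data": {"commands": "0 0 0 0 0 .15 20;0 0 0 0 0 .15 20;0 0 0 0 0 0 20"}}

```text
time_s: 13.5
eef_pos: [524.5, 221.1, 142.6]
ee_rot: [0.0, 0.094, 0.996, 0.0]
force: [0.0, -0.3, 1.3]
grip_width: 0.522
grip_force: 61.6
```

>>> {"op": "drive_tool", "data": {"commands": "0 0 0 0 0 .15 20;0 0 0 0 0 .15 20;0 0 0 0 0 0 20"}}

```text
time_s: 13.75
eef_pos: [524.1, 221.0, 142.0]
ee_rot: [-0.001, -0.023, 1.0, -0.0]
force: [0.5, -0.5, -1.2]
grip_width: 0.524
grip_force: 61.6
```

The push vanished, so the thread dropped in. I feel for the new resting height.

>>> {"op": "drive_tool", "data": {"commands": "0 0 -.01 0 0 0 20;0 0 0 0 0 0 20"}}

```text
time_s: 13.92
eef_pos: [524.2, 221.0, 141.0]
ee_rot: [-0.001, -0.022, 1.0, -0.0]
force: [0.1, 0.0, -1.0]
grip_width: 0.524
grip_force: 61.6
```

>>> {"op": "drive_tool", "data": {"commands": "0 0 -.01 0 0 0 20;0 0 0 0 0 0 20"}}

```text
time_s: 14.08
eef_pos: [524.4, 221.0, 140.3]
ee_rot: [-0.0, -0.024, 1.0, -0.0]
force: [-0.3, 0.2, -1.3]
grip_width: 0.521
grip_force: 61.6
```

>>> {"op": "drive_tool", "data": {"commands": "0 0 -.01 0 0 0 20;0 0 0 0 0 0 20"}}

```text
time_s: 14.25
eef_pos: [524.7, 221.1, 140.1]
ee_rot: [0.0, -0.025, 1.0, 0.0]
force: [-1.5, 0.4, 3.3]
grip_width: 0.52
grip_force: 62.1
```

>>> {"op": "drive_tool", "data": {"commands": "0 0 -.008 0 0 0 20;0 0 0 0 0 0 20"}}

```text
time_s: 14.42
eef_pos: [525.0, 221.1, 140.0]
ee_rot: [0.001, -0.025, 1.0, 0.0]
force: [-1.2, -1.1, 7.8]
grip_width: 0.523
grip_force: 62.5
```

The rest is now lower, with the tip at about 15.3 mm. I turn clockwise and watch that it advances with the turn.

>>> {"op": "drive_tool", "data": {"commands": "0 0 .005 0 0 -.15 20;0 0 0 0 0 -.15 20;0 0 0 0 0 0 20"}}

```text
time_s: 14.67
eef_pos: [524.8, 221.1, 139.8]
ee_rot: [0.001, 0.095, 0.996, 0.0]
force: [-0.3, -0.2, 3.6]
grip_width: 0.525
grip_force: 61.9
```

>>> {"op": "drive_tool", "data": {"commands": "0 0 0 0 0 -.15 20;0 0 -.002 0 0 -.15 20;0 0 0 0 0 0 20"}}

```text
time_s: 14.92
eef_pos: [524.7, 221.1, 139.4]
ee_rot: [0.0, 0.209, 0.978, 0.0]
force: [0.1, -0.7, 3.9]
grip_width: 0.522
grip_force: 61.9
```

It advances 0.4 mm in 13.5°, which is 10 mm a turn, so the thread is engaged. I run it in.

>>> {"op": "drive_tool", "data": {"commands": "0 0 -.0019 0 0 -.15 20;0 0 -.0019 0 0 -.15 20;0 0 -.0019 0 0 -.15 20;0 0 -.0019 0 0 -.15 20;0 0 0 0 0 0 20"}}

```text
time_s: 15.33
eef_pos: [524.7, 221.1, 138.7]
ee_rot: [0.0, 0.431, 0.903, 0.0]
force: [0.2, -1.0, 4.1]
grip_width: 0.523
grip_force: 62.0
```

>>> {"op": "drive_tool", "data": {"commands": "0 0 -.0019 0 0 -.15 20;0 0 -.0019 0 0 -.15 20;0 0 -.0019 0 0 -.15 20;0 0 -.0019 0 0 -.15 20;0 0 0 0 0 0 20"}}

```text
time_s: 15.75
eef_pos: [524.7, 221.1, 137.9]
ee_rot: [0.0, 0.629, 0.778, 0.0]
force: [0.5, 0.8, 4.9]
grip_width: 0.523
grip_force: 62.0
```

>>> {"op": "drive_tool", "data": {"commands": "0 0 -.0019 0 0 -.15 20;0 0 -.0019 0 0 -.15 20;0 0 -.0019 0 0 -.15 20;0 0 -.0019 0 0 -.15 20;0 0 -.0019 0 0 -.15 20;0 0 -.0019 0 0 -.15 20;0 0 0 0 0 0 20"}}

```text
time_s: 16.33
eef_pos: [524.7, 221.1, 136.8]
ee_rot: [0.0, 0.859, 0.512, 0.0]
force: [-0.1, -0.3, 5.7]
grip_width: 0.524
grip_force: 62.0
```

>>> {"op": "drive_tool", "data": {"commands": "0 0 -.0019 0 0 -.15 20;0 0 -.0019 0 0 -.15 20;0 0 -.0019 0 0 -.15 20;0 0 -.0019 0 0 -.15 20;0 0 -.0019 0 0 -.15 20;0 0 -.0019 0 0 -.15 20;0 0 0 0 0 0 20"}}

```text
time_s: 16.92
eef_pos: [524.7, 221.1, 135.7]
ee_rot: [-0.0, 0.983, 0.183, 0.0]
force: [-0.4, 0.1, 5.5]
grip_width: 0.521
grip_force: 62.0
```

```bash
python3 - <<'E'
from h import *
s=sense();print(s["joints"],s["eef_pos"],s["force"])
b=capture("side");a=capture("scene");w=capture("wrist")
f=lambda i,r0,r1,c0,c1:cv2.resize(i["pixels"][r0:r1,c0:c1],(400,400),interpolation=2)
cv2.imwrite("pics/w6.png",np.hstack([f(a,165,225,325,385),f(w,200,400,220,420)]))
E
```

```text
[1.93087034e-01 5.16600944e-01 1.50695561e+00 9.72287681e-06
 1.11723040e+00 1.39498945e+00] [524.69045507 221.09333491 135.66839958] [-0.44095383  0.07605209  5.52663536]
```

View pics/w6.png

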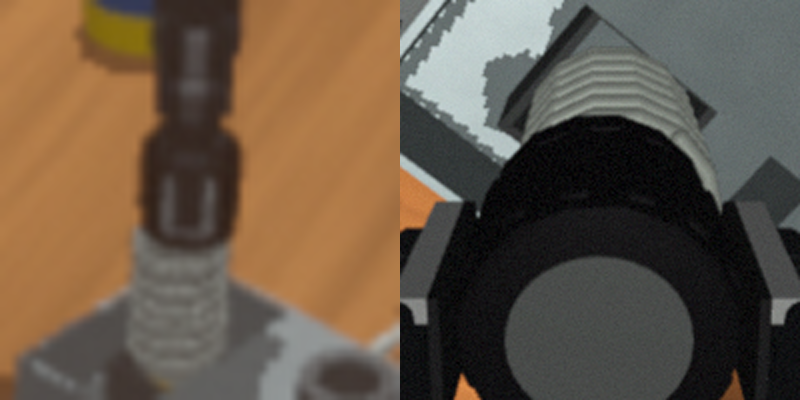

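The collar sits just above the spring, with an estimated gap of 5.9 mm. I turn 27° more, relax the push and release.

>>> {"op": "drive_tool", "data": {"commands": "0 0 -.0019 0 0 -.15 20;0 0 -.0019 0 0 -.15 20;0 0 -.0019 0 0 -.15 20;0 0 -.0019 0 0 -.15 20;0 0 0 0 0 0 20;0 0 .006 0 0 0 20;0 0 .005 0 0 0 20;0 0 0 0 0 0 20"}}

```text
time_s: 17.73
eef_pos: [524.1, 221.0, 135.1]
ee_rot: [0.0, 0.999, -0.051, -0.001]
force: [-0.9, 0.1, -1.6]
grip_width: 0.524
grip_force: 61.9
```

```bash
python3 - <<'E'
from h import *
for _ in range(3):
    s=sense();capture("side");print(s["eef_pos"],s["force"],s["wrist_torque"])
E
```

```text
[524.09597025 220.97642207 135.09136144] [-0.85642041  0.09652194 -1.62013536] [0.01319317 0.0576379  0.04871737]
[524.13108384 220.97557801 135.08799246] [-0.72333783 -0.13674802 -2.07935518] [ 0.01987612 -0.02371884 -0.01152749]
[524.16164556 220.98881291 135.15689263] [-0.7300854   0.37158976 -1.18126299] [-0.01215975  0.00482441 -0.02049295]
```

>>> {"op": "drive_tool", "data": {"commands": "0 0 0 0 0 0 60;0 0 0 0 0 0 100;0 0 0 0 0 0 100;0 0 0 0 0 0 100;0 0 0 0 0 0 100;0 0 0 0 0 0 100;0 0 .03 0 0 0 100;0 0 .1 0 0 0 100;0 0 .15 0 0 0 100;0 0 .2 0 0 0 100;0 0 .2 0 0 0 100;0 0 .2 0 0 0 100;0 0 .2 0 0 0 100;0 0 .1 0 0 0 100;0 0 0 0 0 0 100;0 0 0 0 0 0 100"}}

```text
time_s: 19.22
eef_pos: [524.4, 221.1, 253.5]
ee_rot: [-0.0, 0.999, -0.053, 0.0]
force: [0.0, -0.7, -0.9]
grip_width: 1.003
grip_force: 0.0
```

```bash
python3 - <<'E'
from h import *
s=sense();w=capture("wrist");a=capture("scene")
print(s["eef_pos"],s["force"],s["time_s"])
print("knob top pred",project(w,(524.5,221,151.3),s),project(a,(524.5,221,151.3)))
f=lambda i,r0,r1,c0,c1:cv2.resize(i["pixels"][r0:r1,c0:c1],(400,400),interpolation=2)
cv2.imwrite("pics/w7.png",np.hstack([f(a,165,225,325,385),f(w,140,340,220,420)]))
E
```

```text
[524.37134333 221.05624174 253.47275934] [ 0.01755133 -0.6644569  -0.88854573] 19.2167
knob top pred [319.70742839 252.98510321] [353.77627189 186.02729528]
```

View pics/w7.png

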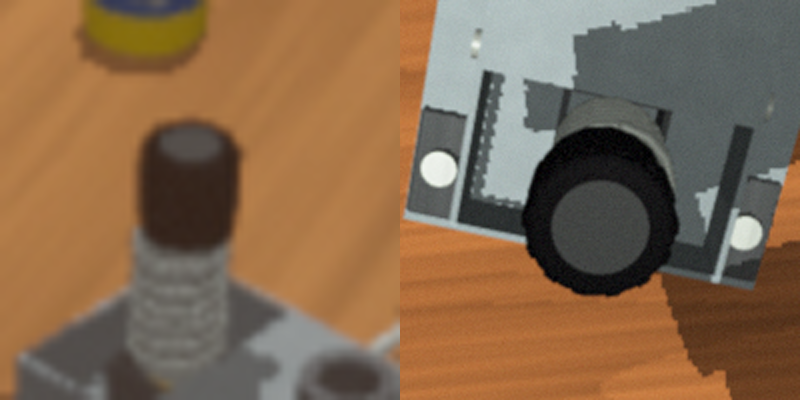

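The knob top is at (320,254) in the wrist view and (353,186) in the scene view, matching the prediction for a gap of about 5 mm. The screw stands upright and free, so I hand in.

```bash
python3 -c "from rig import finish_job; print(finish_job())"
```

```text
the job is handed in; nothing more can be done
None
```

The tension screw is threaded into the caged nut and released, with an estimated 5.3 mm of air between its collar and the slack spring. The highest push I read was about 10 N, and I handed in at about 19 s.

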